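# Stow the gouge and clamp the case lid

### The job

Put the blue-handled gouge flat into the empty bay of the gouge case and let go of it. Then close the case: tuck the lid's tongue under the brass lip at the robot's end, lower the lid into its recess, and swing the red clamp over onto it, pressing firmly so that the springy strip gives way, the lid ends fully home all round and the clamp holds it there by itself. Leave the other things on the bench where they are.

Things in the scene. Friction and masses are not known exactly. Their poses are not given: they have to be found in the camera images.
- case: Open light-wood case, fixed, 220 (x) x 170 (y) x 63 mm high. Origin: centre of underside; x along its length, away from the robot. Walls rise to a ledge at z 48 mm, on which the lid lies. The lid's recess above it, x -100..100, y -76.5..76.5, is bounded by upstands (top z 58) at both sides and the far (+x) end, and by the lip at the near end. Clamp hinge outside the far end.
- case_bay (a point): Middle of the floor of the empty bay (case x 0, y -19, z 8 mm; grey lining). The bay is x -88..88, y -68..30, 40 mm deep below the ledge. Beside it a divider 24 mm high (from the case's underside) and two small stowed tools fill y 30..68.
- case_lip (a point): Middle of the brass lip's inner edge, on its underside (case x -90, y 0, z 58 mm). The lip, x -110..-90, z 58..63, spans the full width and overhangs the recess: the tongue's slot beneath it is 10 mm high (z 48..58) and 10 mm deep (x -100..-90).
- case_strip (a point): Case x 94, y 0, z 48 mm: centre of the sprung black rubber strip (8 mm in x, 90 mm in y) that stands 4 mm proud of the far ledge; about 6 N presses it level with the ledge.
- lid: Loose plywood lid, 196 (x) x 146 (y) mm. Origin: centre of its underside; z up. Plate x -86..98, 10 mm thick; a thinner tongue x -98..-86, 5 mm thick (z 0..5), over the full width at its -x end. On top at the centre a dark wooden handle bar, 20 (x) x 64 (y) mm, z 10..40. About 0.25 kg. A steel wear plate at x 66..92 on top is where the clamp presses.
- lid_tongue (a point): Middle of the tongue's tip, on the lid's underside (lid x = -98 mm). With the lid home it is at case x about -98, y 0, z 48 mm.
- lid_far (a point): Point on the lid's underside near its far end (lid x = 94 mm). With the lid home it is at case z = 48 mm; about 52 mm while only resting on the sprung strip.
- gouge: Loose gouge, 150 mm long, lying on the bench along its x. Origin: on the underside at mid length. Octagonal blue-painted handle, 26 mm across flats, x -75..25; flat steel blade 14 x 4 mm, x 25..75. About 0.12 kg; centre of mass near x = -12 mm.
- gouge_mid (a point): Point on the gouge's axis at mid length, 13 mm above what the handle lies on.
- clamp (a joint): Angle of the red clamp on its stiff hinge (stays where left), rad: 0 = arm level, pad on a lid fully home; about 0.1 = on a lid resting on the sprung strip; pi/2 upright; up to 2.3 leaning back. Arm 85 mm long, 20 wide, 12 thick; at 0 it points to case -x. A round pad under it, 42 mm from the hinge, presses on the lid. Hinge axis along case y.
- clamp_grip (a point): Middle of the clamp's round cross bar (diameter 16 mm, 56 mm long along the case's y), 80 mm from the hinge axis.
- clamp_hinge (a point): On the clamp's hinge axis, at mid width of the arm: case x 122, y 0, z 70 mm.
- spare_gouge: Bystander: gouge of the same shape with a dark wood handle, 150 mm; origin under its middle.
- mallet: Bystander: turned dark wood mallet, standing, diameter 86, 167 mm high; origin centre of underside.
- whetstone: Bystander: grey stone block 150 x 50 x 25 mm; origin centre of underside.
- wax_tin: Bystander: yellow tin, diameter 70, 70 mm high; origin centre of underside.
- finial: Bystander: turned light wood finial, diameter 68, 115 mm high; origin centre of underside.
- rosette: Bystander: round light wood rosette, diameter 100, 26 mm high; origin centre of underside.
There are look-alikes about, which are no part of the job. Of the things shaped like the gouge, the blue one is meant. What is shaped like the lid but turquoise is not meant.

How it is judged:
By the outcome, as a careful person would: the job done as asked, in the order asked, and still so for the second after the job is handed in, with the robot touching nothing.
It also fails if it takes over 67 s, if anything falls off the work surface, if the arm or the gripper's body presses on something with over 40 N, if the wrist force passes 120 N, or if a joint passes its speed limit or range.

### The arm

A 7-joint arm with a two-finger parallel gripper is mounted at the origin on the work surface. World frame = base frame: x ahead of the robot, y to its left, z up, the work surface at z = 0. Lengths are in m, angles in rad, forces in N, time in s.
With the tool pointing down it reaches from about 0.35 to 0.9 m from the base axis. Payload 8.1 kg.
Tool frame: the origin (TCP) lies at the very end of the fingers, on their centre line; the grasp point (between the pads) lies 19 mm behind it; z points along the fingers, y is the line along which they close (so a half turn about z gives the same grasp; the last joint's range is limited). The gripper opens to 92 mm and grips with 3 to 60 N. Pads are 19 mm wide; open, the fingers measure 130 mm over their backs; the gripper's body (75 mm by 190 mm) begins 47 mm behind the grasp point.
Start: joints at [-0.103, 0.434, 0.025, 1.573, -0.012, 1.134, -0.075], TCP at [0.625, -0, 0.227] pointing down, gripper open.
Joint ranges: [-2.62, 2.62], [-0.44, 2.09], [-1.27, 1.32], [0.08, 2.57], [-1.32, 4.46], [0.12, 2], [-2.74, 2.74]. Speed limits (rad/s): [2.22, 2.22, 3.01, 3.01, 3.14, 3.14, 3.14].

### API

Orientations are given as a rotation vector (axis times angle).
In Python, from cell import observe, get_image, sign_off, find_in, trace, place_of gives the robot as it stands. The module is installed in compiled form; this text tells all that it offers.
- The arm moves only by the shell command python3 -m handwheel 'ROWS' [OPENING] [FORCE]. ROWS is JSON, a list of rows, each a list of 6 numbers: the shift along the tool's x, y, z each as a share of 0.02 m, from -1 to 1, then the turn, a rotation vector about the tool's x, y, z each as a share of 4 degrees, from -1 to 1. A call has 1 to 8 rows; each row shifts and turns the commanded pose from where the row before left it, along the tool's axes as they then stand; what a row does not reach is not made up. A row lasts 1/12 s, in which the tool goes at most 41.7 mm and 7.16 degrees, less where a joint would pass 70% of its speed; a pose out of reach is approached as far as the arm can. A call with a number of a shift or a turn outside -1 to 1 is refused whole. A call with a gripper value outside its range is refused whole. OPENING is the opening, from 0 (shut) to 1 (fully open), set as the call begins (- or left out, the last holds). The fingers move at their own pace and stop on an object; FORCE is the grip in N (left out, the last holds). Time passes only in rows, so rows that do not move let the fingers close. It gives the time, the measured TCP pose, the force, the opening and the grip force at its end, in the units of the state.
- observe(): the state, without advancing time (a new reading comes with each control period).
- get_image(name): name is "scene" or "side" or "wrist"; returns a dict with "image" (384x512x3 uint8, red, green, blue), "fx", "fy", "cx", "cy" (pixels), "position" and "orientation" of the camera in the world. Camera axes: x right, y down, z forward; pixel columns grow to the right and rows downward; lengths in m; the calibration is good to about 2 mm. A picture is of the moment at which its call begins. There is no depth.
- sign_off(): hands the job in; it is judged then, once.
Trained networks look in the newest picture that a camera, given by its name, has taken for a name from the list of things; names that differ only in an ending like _2 or _b are one class to them, and where a whole thing is asked for, a point or a joint stands for the part that bears it (a point fixed in the world has none). Each returns a list of dicts, best first, with "score" (0 to 1); they miss things now and then, are a little off and sometimes report something else, mostly with a low value. They report only what shows in the picture. A call takes as long as a camera call. They do not tell look-alikes from the thing itself.
- find_in(label, camera): "rect" ([centre column, centre row, width, height] as shares, 0 to 1, of the picture: columns of its width, rows of its height, round what is visible of it).
- trace(label, camera): "region" (384x512 bool, what is visible of it) and "rect" ([centre column, centre row, width, height] as shares, 0 to 1, of the picture: columns of its width, rows of its height, round what is visible of it).
- place_of(label, camera): "point" ([column, row] as shares, 0 to 1, of the picture: columns of its width, rows of its height: a listed point, or the origin of a listed thing).
The state is a dict: "clock": time; "joints": joint angles; "dq": joint speeds; "joint_efforts": joint torques, N m; "position": TCP position; "ee_rot": TCP orientation; "force": force on the tool from outside, world axes, zero at the start; "ft_torque": the same for the moment, N m; "width": opening from 0.0 (shut) to 1.0 (fully open); "gripper_force": force on a finger pad.
Only numpy, scipy, OpenCV 4.12 (cv2) and the standard library are available. Lean on these libraries where they do the work, as an engineer would, in place of code of your own. Each camera call takes 0.05 s, during which the arm holds its last target. There are 200 camera calls.

## Working session

There is one attempt and no reset: what is moved stays moved. The work goes in short steps, Python scripts to look and compute and a shell command to move; the robot and the scene stay as the last step left them, time stands still between calls to the robot, and variables do not carry over. Pictures are saved under pics/ and viewed, at most 13 in all, crops included, and the job is handed in when it is done.

```bash
mkdir -p pics; cat > h.py <<'E'
import numpy as np, cv2
from scipy.spatial.transform import Rotation as R
from cell import *
def cam(n):
    d=get_image(n); 
    o=np.array(d["orientation"],float)
    d["R"]=o if o.shape==(3,3) else (R.from_rotvec(o).as_matrix() if o.size==3 else R.from_quat(o).as_matrix())
    d["p"]=np.array(d["position"]); return d
def ray(d,uv):
    v=d["R"]@np.array([(uv[0]-d["cx"])/d["fx"],(uv[1]-d["cy"])/d["fy"],1]); return v/np.linalg.norm(v)
def tri(obs):
    A=np.zeros((3,3));b=np.zeros(3)
    for d,uv in obs:
        v=ray(d,uv);P=np.eye(3)-np.outer(v,v);A+=P;b+=P@d["p"]
    X=np.linalg.solve(A,b)
    return X,[np.linalg.norm(np.cross(ray(d,uv),X-d["p"])) for d,uv in obs]
def atz(d,uv,z):
    v=ray(d,uv);return d["p"]+v*(z-d["p"][2])/v[2]
def proj(d,X):
    c=d["R"].T@(np.array(X)-d["p"]);return np.array([d["fx"]*c[0]/c[2]+d["cx"],d["fy"]*c[1]/c[2]+d["cy"]])
def save(d,name,crop=None,s=1):
    im=d["image"]
    if crop: im=im[crop[1]:crop[3],crop[0]:crop[2]]
    cv2.imwrite("pics/"+name,cv2.resize(im[...,::-1],None,fx=s,fy=s,interpolation=cv2.INTER_CUBIC))
def pts(label,n):
    return [(round(r["score"],2),np.array(r["point"])*[512,384]) for r in place_of(label,n)]
E
python3 - <<'E'
from h import *
s=observe();print(s)
np.set_printoptions(precision=3,suppress=True)
D={}
ims=[]
for n in ("scene","side","wrist"):
    D[n]=cam(n);print(n,D[n]["orientation"],D[n]["p"],D[n]["fx"])
    for l in ("gouge_mid","case_bay","case_lip","case_strip","lid","lid_tongue","lid_far","clamp_grip","clamp_hinge"):
        print(l,[(a,b.round(1)) for a,b in pts(l,n)][:3])
im=np.hstack([D["scene"]["image"],D["side"]["image"]])
im2=np.hstack([D["wrist"]["image"],0*D["wrist"]["image"]])
cv2.imwrite("pics/a.png",cv2.resize(D["scene"]["image"],(800,600))[...,::-1])
cv2.imwrite("pics/b.png",cv2.resize(D["side"]["image"],(800,600))[...,::-1])
E
```

```text
{'clock': 0.0, 'joints': array([-0.10260348,  0.43523013,  0.02496923,  1.57408855, -0.01160933,
        1.13398489, -0.07510309]), 'dq': array([-0.00130864,  0.00037227, -0.00048989,  0.00038402, -0.00099592,
       -0.00122881,  0.00161091]), 'joint_efforts': array([ 3.89017032e-04, -6.67853522e+01,  9.84863900e-01, -3.14464223e+01,
       -6.05165795e-02,  4.27553023e-02,  1.12382318e-04]), 'position': array([ 6.24495996e-01, -4.92932287e-05,  2.25943782e-01]), 'ee_rot': array([-2.22080478e+00, -2.22064959e+00,  1.87949611e-03]), 'force': array([0.60291645, 0.77461859, 0.19409077]), 'ft_torque': array([ 0.08040701, -0.01272085,  0.00114199]), 'gripper_force': 0.0, 'width': 1.003113782867681}
scene [-0.85  -2.695  0.854] [0.835 0.538 0.983] 352.97868982002313
gouge_mid [(0.9, array([289.5, 271.6])), (0.7, array([194.2, 218.7])), (0.54, array([331.7, 230.1]))]
case_bay [(0.65, array([221.1, 198.1]))]
case_lip [(0.9, array([244.2, 178.1]))]
case_strip [(0.81, array([202.1, 215.7]))]
lid [(0.89, array([197.9, 153.6])), (0.88, array([254. , 112.5]))]
lid_tongue [(0.84, array([272.5, 11
[... 564 characters left out ...]
 array([286.4, 131.8]))]
lid [(0.87, array([387. , 193.5])), (0.69, array([296.6, 162.1]))]
lid_tongue [(0.76, array([384.7, 214.4])), (0.57, array([321. , 174.7]))]
lid_far [(0.71, array([385.5, 174.1])), (0.66, array([275.6, 153.8]))]
clamp_grip [(0.54, array([194.2, 141.3]))]
clamp_hinge [(0.7, array([206.5, 165.1]))]
wrist [2.863 0.001 0.001] [0.626 0.075 0.385] 299.9492584747726
gouge_mid []
case_bay [(0.7, array([207.9, 201. ]))]
case_lip [(0.61, array([118.6, 210.7]))]
case_strip [(0.9, array([279.8, 179.6])), (0.6, array([329.5, 300.5]))]
lid []
lid_tongue [(0.74, array([207.2, 188.7]))]
lid_far [(0.25, array([209.1, 188.9]))]
clamp_grip []
clamp_hinge [(0.56, array([303.2, 187.5]))]
```

View pics/a.png

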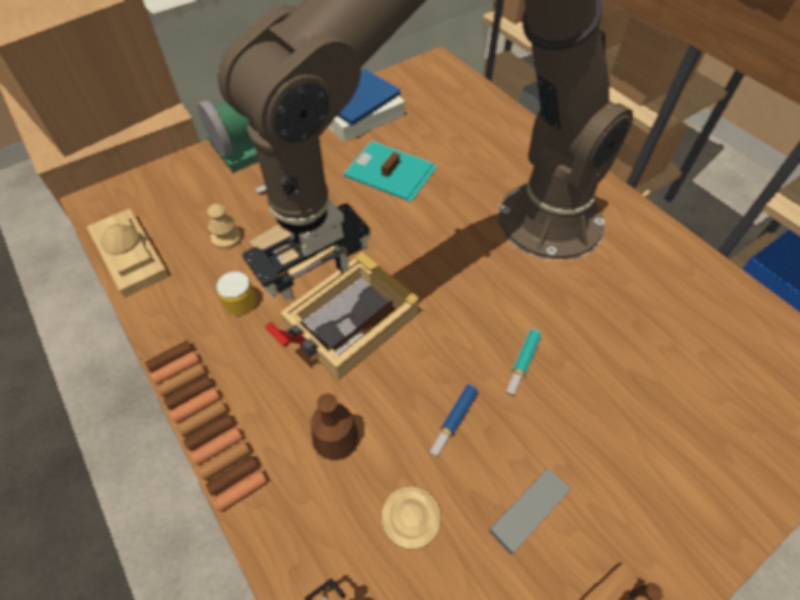

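View pics/b.png

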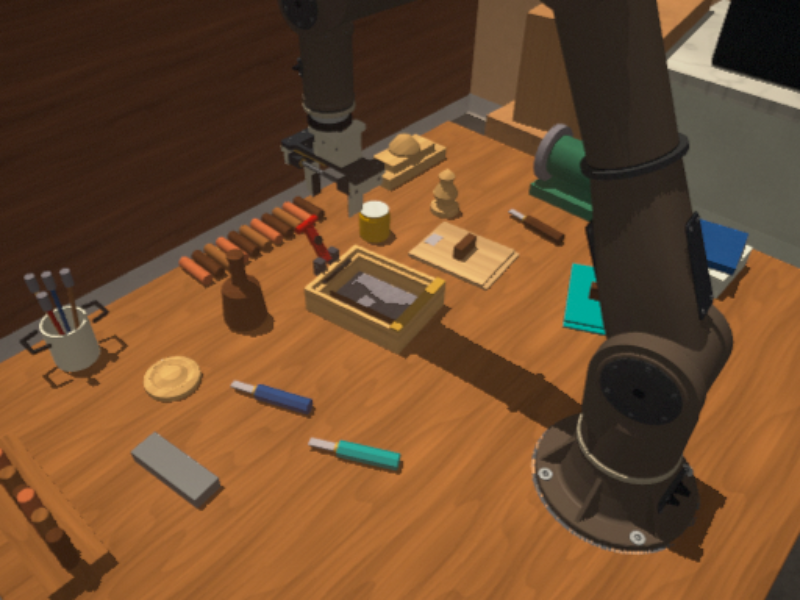

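The scene picture shows the blue gouge at about (291,268), a teal look-alike at (335,231) and a dark-handled one behind the arm. The plywood lid sits at side (297,161) and the turquoise look-alike at scene (250,109). The clamp leans back. The job calls for the blue gouge and the plywood lid, and I'll confirm both in one crop while triangulating.

```bash
python3 - <<'E'
from h import *
np.set_printoptions(precision=4,suppress=True)
D={n:cam(n) for n in("scene","side","wrist")}
def best(l,n,near,rad=25):
    c=[p for s,p in pts(l,n) if np.linalg.norm(p-near)<rad]; return c[0] if c else None
near={"gouge_mid":{"scene":(289,271),"side":(172,254)},"case_bay":{"scene":(221,198),"side":(242,190),"wrist":(208,201)},
"case_lip":{"scene":(244,178),"side":(264,192),"wrist":(119,211)},"case_strip":{"scene":(202,216),"side":(218,172),"wrist":(280,180)},
"clamp_hinge":{"scene":(199,214),"side":(206,165),"wrist":(303,187)},"clamp_grip":{"scene":(180,213),"side":(194,141)}}
for l,v in near.items():
    o=[(D[n],best(l,n,np.array(q))) for n,q in v.items()]
    o=[a for a in o if a[1] is not None]
    if len(o)>1: print(l,*tri(o))
for l,z in(("lid",0),("lid_tongue",0),("lid_far",0)):
    for s,p in pts(l,"side"): print(l,s,p,atz(D["side"],p,z))
# blue gouge by colour
for n in("scene","side"):
    h=cv2.cvtColor(D[n]["image"],cv2.COLOR_RGB2HSV)
    m=((h[...,0]>105)&(h[...,0]<125)&(h[...,1]>130)).astype('uint8')
    k,l,st,c=cv2.connectedComponentsWithStats(m)
    for i in range(1,k):
        if st[i,4]>60: print(n,st[i],c[i],atz(D[n],c[i],.013))
    for r in trace("gouge",n):
        ys,xs=np.nonzero(r["region"]);
        if len(xs)<20: continue
        P=np.array([atz(D[n],(x,y),.01)[:2] for x,y in zip(xs,ys)])
        mn=P.mean(0);w,V=np.linalg.eigh(np.cov((P-mn).T)); t=(P-mn)@V[:,1]
        print("gouge",n,round(r["score"],2),xs.mean(),ys.mean(),"mid",mn+V[:,1]*(t.max()+t.min())/2,"len",np.ptp(t),"dir",V[:,1])
a=cv2.resize(D["side"]["image"][220:320,130:270],(560,400),interpolation=cv2.INTER_CUBIC)
b=cv2.resize(D["side"]["image"][130:200,250:340],(240,187),interpolation=cv2.INTER_CUBIC)
c=np.zeros((400,800,3),np.uint8);c[:,:560]=a;c[:187,560:]=b
w=cv2.resize(D["wrist"]["image"],(240,180));c[200:380,560:]=w
cv2.imwrite("pics/c.png",c[...,::-1])
E
```

```text
gouge_mid [0.5172 0.2726 0.012 ] [np.float64(0.0057012582530280905), np.float64(0.005701258253027984)]
case_bay [ 0.5501 -0.0583  0.0021] [np.float64(0.005785253586010478), np.float64(0.0036361726991962734), np.float64(0.008103202290008507)]
case_lip [ 0.4633 -0.0424  0.0651] [np.float64(0.0024591303244232607), np.float64(0.00283860795649328), np.float64(0.0005695288420061597)]
case_strip [ 0.6392 -0.0137  0.0437] [np.float64(0.0032529495148725844), np.float64(0.004741142109729165), np.float64(0.005213936292428219)]
clamp_hinge [ 0.6633 -0.0041  0.0768] [np.float64(0.011144761972715538), np.float64(0.006050215787407985), np.float64(0.0055545636277558865)]
clamp_grip [0.714  0.0061 0.1425] [np.float64(0.0012291601403830329), np.float64(0.0012291601403831608)]
lid 0.94 [384.4096 193.1904] [ 0.2265 -0.3559  0.    ]
lid 0.63 [299.008  162.0096] [ 0.5232 -0.2962  0.    ]
lid_tongue 0.63 [382.6176 214.5024] [ 0.1814 -0.2667  0.    ]
lid_tongue 0.61 [319.7952 170.6112] [ 0.4432 -0.3072 -0.    ]
lid_far 0.96 [273.2032 152.7168] [ 0.6225 -0.2755  0.    ]
lid_far 0.96 [387.584  174.1056] [ 0.2674 -0.448  -0.    ]
lid_far 0.33 [111.7184 302.208 ] [0.5137 0.4702 0.    ]
scene [ 476  148   36   50 1019] [498.7203 170.9686] [-0.3101  0.4078  0.013 ]
gouge scene 0.97 291.8925831202046 265.64194373401534 mid [0.5106 0.2692] len 0.15513057678050185 dir [-0.918  -0.3965]
gouge scene 0.72 335.8135048231511 229.30225080385853 mid [0.319  0.2524] len 0.1583063801920792 dir [-0.8834 -0.4686]
side [448 141  31  34 648] [461.7207 156.6944] [ 0.1224 -0.6933  0.013 ]
gouge side 0.66 296.5542959427208 163.11038186157518 mid [ 0.5234 -0.2754] len 0.21024806654955294 dir [-0.9978 -0.0668]
gouge side 0.58 229.83912248628886 289.78427787934186 mid [0.3296 0.2522] len 0.15141970563737353 dir [-0.8866 -0.4625]
```

View pics/c.png

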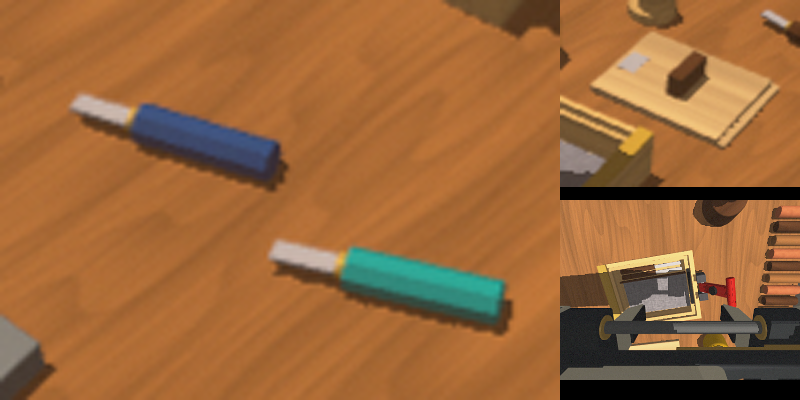

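Crop: the blue-handled gouge is upper left, side about (172,255), and the teal one is the look-alike. The plywood lid with wear plate and tongue is at side (297,162), with its wear plate at the far end. So the blue gouge is the one to take, and I'm moving above it now.

```bash
python3 -m handwheel '[[1,-0.46,0,0,0,0],[1,-0.46,0,0,0,0],[1,-0.46,0,0,0,0],[1,-0.46,0,0,0,0],[1,-0.46,0,0,0,0],[1,-0.46,0,0,0,0],[1,-0.46,0,0,0,0]]' 1 | tail -3; python3 -m handwheel '[[1,-0.46,0,0,0,0],[1,-0.46,0,0,0,0],[1,-0.46,0,0,0,0],[1,-0.46,0,0,0,0],[1,-0.46,0,0,0,0],[1,-0.46,0,0,0,0],[0.3,-0.12,0,0,0,0]]' >/dev/null
python3 -m handwheel '[[0,0,0,0,0,1],[0,0,0,0,0,1],[0,0,0,0,0,1],[0,0,0,0,0,1],[0,0,0,0,0,1],[0,0,0,0,0,1],[0,0,0,0,0,1],[0,0,0,0,0,1]]' >/dev/null; python3 -m handwheel '[[0,0,0,0,0,1],[0,0,0,0,0,1],[0,0,0,0,0,1],[0,0,0,0,0,1],[0,0,0,0,0,1],[0,0,0,0,0,1],[0,0,0,0,0,1],[0,0,0,0,0,1]]' >/dev/null; python3 -m handwheel '[[0,0,0,0,0,0.5],[0,0,0,0,0,0]]'
cat > g.py <<'E'
from h import *
np.set_printoptions(precision=4,suppress=True)
def gmask(d):
    h=cv2.cvtColor(d["image"],cv2.COLOR_RGB2HSV)
    m=((h[...,0]>104)&(h[...,0]<128)&(h[...,1]>90)&(h[...,2]>40)).astype('uint8')
    return m
def tool():
    s=observe();M=R.from_rotvec(s["ee_rot"]).as_matrix();return s,M
def go(target,yaw_y=None):
    """shares needed along tool axes now; yaw_y = wanted yaw (deg) of tool y"""
    s,M=tool();t=M.T@(np.array(target)-s["position"])/.02
    cur=np.degrees(np.arctan2(M[1,1],M[0,1]));print("tool yaw y",cur,"tilt z",M[:,2],"pos",s["position"],"clock",s["clock"])
    print("shares xyz",t, "turn z shares", None if yaw_y is None else -(((yaw_y-cur+90)%180)-90)/4)
E
python3 - <<'E'
from g import *
d=cam("wrist");h=[]
print(observe()["joints"])
for l in("gouge_mid","gouge"): print(pts(l,"wrist"))
for r in trace("gouge","wrist"):
    if r["region"].sum()>50:
        ys,xs=np.nonzero(r["region"]);P=np.array([atz(d,(x,y),.013)[:2] for x,y in zip(xs,ys)])
        w=cv2.minAreaRect(P.astype(np.float32)*1000);print(r["score"],xs.mean(),ys.mean(),w)
        for z in (.013,): print(P.mean(0))
save(d,"d.png",None,1.5)
go((0.502,.266,.1))
E
```

```text
force: [0.4, 0.1, -0.5]
width: 1.0
gripper_force: 0.0
clock: 5.37
position: [0.5034, 0.2653, 0.2268]
ee_rot: [3.073, 0.649, 0.0]
force: [-0.5, -0.2, -0.4]
width: 1.0
gripper_force: 0.0
[-0.6992  0.3425  0.1605  1.7225 -0.0604  1.0814 -1.6713]
[(0.79, array([215.9104, 279.2832])), (0.6, array([264.4992, 157.0176]))]
[(0.78, array([218.2144, 277.5168])), (0.65, array([264.704 , 150.4128]))]
0.81 262.5532950022114 161.70190181335693 ((513.9749755859375, 269.9114685058594), (155.79339599609375, 28.564105987548828), 23.52482032775879)
[0.5093 0.2675]
0.76 219.259418729817 286.20775026910655 ((333.93719482421875, 257.364501953125), (138.74166870117188, 28.045902252197266), 27.680768966674805)
[0.3215 0.2511]
tool yaw y -65.95540943444897 tilt z [ 0.0001 -0.0001 -1.    ] pos [0.5032 0.2657 0.2268] clock 5.5667
shares xyz [-0.0477 -0.0403  6.3377] turn z shares None
```

View pics/d.png

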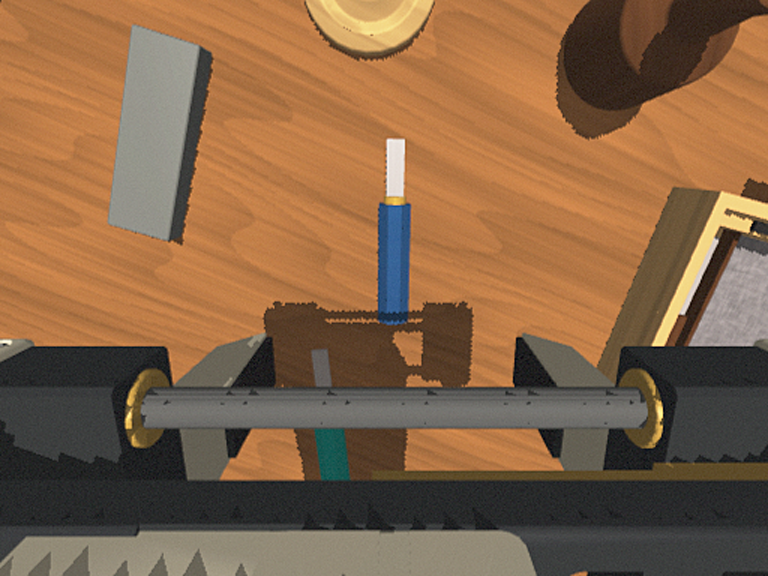

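The wrist picture shows the blue gouge upright at (263,162) between the fingers, blade pointing away. The alignment is good and its measured height is about 12 mm. Next I descend, grip and lift.

```bash
python3 -m handwheel '[[0,0,1,0,0,0],[0,0,1,0,0,0],[0,0,1,0,0,0],[0,0,1,0,0,0],[0,0,1,0,0,0],[0,0,1,0,0,0],[0,0,1,0,0,0]]' 1 30 >/dev/null; python3 -m handwheel '[[0,0,1,0,0,0],[0,0,1,0,0,0],[0,0,1,0,0,0],[0,0,0.7,0,0,0],[0,0,0.35,0,0,0],[0,0,0,0,0,0]]';python3 -m handwheel '[[0,0,0,0,0,0],[0,0,0,0,0,0],[0,0,0,0,0,0],[0,0,0,0,0,0],[0,0,0,0,0,0],[0,0,0,0,0,0]]' 0 30
```

```text
clock: 6.65
position: [0.5023, 0.2654, 0.0043]
ee_rot: [3.072, 0.653, -0.004]
force: [-0.7, -0.2, 0.2]
width: 1.001
gripper_force: 0.0
clock: 7.15
position: [0.5032, 0.2661, 0.0062]
ee_rot: [-3.073, -0.653, -0.001]
force: [0.3, -0.3, -0.0]
width: 0.614
gripper_force: 0.0
```

```bash
python3 -m handwheel '[[0,0,0,0,0,0],[0,0,0,0,0,0],[0,0,0,0,0,0],[0,0,0,0,0,0],[0,0,0,0,0,0],[0,0,0,0,0,0],[0,0,0,0,0,0]]' 0 30; python3 -m handwheel '[[0,0,-0.5,0,0,0],[0,0,-1,0,0,0],[0,0,-1,0,0,0],[0,0,-1,0,0,0],[0,0,-1,0,0,0],[0,0,-1,0,0,0],[0,0,-1,0,0,0],[0,0,-1,0,0,0]]'; python3 -m handwheel '[[-0.28,1,-0.3,0,0,0],[-0.28,1,-0.3,0,0,0],[-0.28,1,-0.3,0,0,0],[-0.28,1,-0.3,0,0,0],[-0.28,1,-0.3,0,0,0],[-0.28,1,-0.3,0,0,0],[-0.28,1,-0.3,0,0,0]]' >/dev/null;  python3 -m handwheel '[[-0.28,1,0,0,0,0],[-0.28,1,0,0,0,0],[-0.28,1,0,0,0,0],[-0.28,1,0,0,0,0],[-0.28,1,0,0,0,0],[-0.28,1,0,0,0,0],[-0.28,1,0,0,0,0],[-0.28,1,0,0,0,0]]' >/dev/null; python3 -m handwheel '[[0,0,0,0,0,1],[0,0,0,0,0,1],[0,0,0,0,0,1],[0,0,0,0,0,0.6],[0,0,0,0,0,0]]'
cat > case.py <<'E'
from g import *
from scipy.optimize import least_squares
def fitcase(D,names=("scene","side","wrist")):
    L={"case_bay":(0,-.019,.008),"case_lip":(-.09,0,.058),"case_strip":(.094,0,.05),"clamp_hinge":(.122,0,.07)}
    obs=[]
    p0=np.array([.5535,-.027,np.radians(9.3)])
    W=lambda p,q:np.array([p[0]+np.cos(p[2])*q[0]-np.sin(p[2])*q[1],p[1]+np.sin(p[2])*q[0]+np.cos(p[2])*q[1],q[2]])
    for n in names:
        for l,q in L.items():
            for s,u in pts(l,n):
                if np.linalg.norm(u-proj(D[n],W(p0,q)))<22: obs.append((n,l,q,u));break
    f=lambda p:np.concatenate([proj(D[n],W(p,q))-u for n,l,q,u in obs])
    r=least_squares(f,p0,loss="soft_l1",f_scale=2)
    print("case",r.x[:2],np.degrees(r.x[2]));
    for (n,l,_,_),e in zip(obs,r.fun.reshape(-1,2)): print(" ",n,l,e.round(1))
    return r.x
E
python3 - <<'E'
from case import *
D={n:cam(n) for n in("scene","side","wrist")}
x=fitcase(D); fitcase(D,("wrist",)); fitcase(D,("scene","side"))
s=observe();print(s["width"],s["gripper_force"])
c,sn=np.cos(x[2]),np.sin(x[2])
go((x[0]+.019*sn-.012*c,x[1]-.019*c-.012*sn,.0143),np.degrees(x[2])-90)
save(D["wrist"],"e.png",None,1.5)
E
```

```text
clock: 7.73
position: [0.5031, 0.2659, 0.0057]
ee_rot: [3.073, 0.653, -0.0]
force: [1.6, -0.1, -0.4]
width: 0.279
gripper_force: 30.0
clock: 8.4
position: [0.5027, 0.2658, 0.1574]
ee_rot: [-3.073, -0.653, -0.0]
force: [0.6, 0.3, -1.7]
width: 0.281
gripper_force: 30.0
clock: 10.07
position: [0.548, -0.0422, 0.1982]
ee_rot: [-3.131, -0.259, 0.0]
force: [-0.9, -0.6, -1.9]
width: 0.28
gripper_force: 30.0
case [ 0.5501 -0.0302] 11.396576565337526
  scene case_bay [0.2 3. ]
  scene case_lip [ 0.3 -0.9]
  scene case_strip [ 1.2 -2.1]
  scene clamp_hinge [-2.  -2.2]
  side case_bay [0.3 0.1]
  side case_lip [-0.5 -0. ]
  side case_strip [-3.6  0.4]
  side clamp_hinge [-2.7  0.7]
  wrist case_bay [ 0.8 -0.1]
  wrist case_strip [-1.6  3.5]
  wrist clamp_hinge [ 1.1 -1.4]
case [ 0.5502 -0.0296] 11.121774972664587
  wrist case_bay [ 0.3 -0.3]
  wrist case_strip [-1.8  3.2]
  wrist clamp_hinge [ 1.1 -1.7]
case [ 0.5493 -0.0318] 11.216745176762474
  scene case_bay [0.2 2.5]
  scene case_lip [ 0.3 -1.3]
  scene case_strip [ 1.1 -2.6]
  scene clamp_hinge [-2.1 -2.8]
  side case_bay [ 0.8 -0. ]
  side case_lip [ 0.  -0.1]
  side case_strip [-3.   0.2]
  side clamp_hinge [-2.   0.5]
0.28142959725427497 29.96363405138254
tool yaw y -80.40295277260329 tilt z [ 0.  0. -1.] pos [ 0.5483 -0.0422  0.1977] clock 11.4167
shares xyz [-0.3821  0.3926  9.1722] turn z shares -0.44988233448520276
```

View pics/e.png

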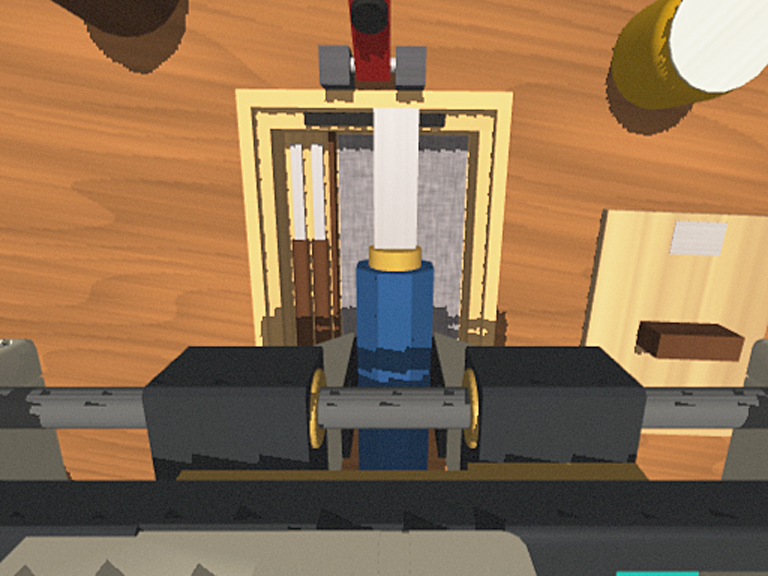

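The wrist view shows the case square below: far corners at about (157,60) and (342,61), bay centred under the gouge, lid at right (440,190). Before placing I'll refine the case and lid poses from their edges.

```bash
cat > edge.py <<'E'
from case import *
def bound(im,p,q,width=9,n=40):
    """sub-pixel points of strongest gradient along normals of the segment p-q, line-fitted (RANSAC-ish Huber)"""
    g=cv2.GaussianBlur(im,(3,3),0).astype(float)
    p,q=np.array(p,float),np.array(q,float);t=(q-p)/np.linalg.norm(q-p);nn=np.array([-t[1],t[0]]);out=[]
    k=np.arange(-width,width+.1,.5)
    for a in np.linspace(.06,.94,n):
        c=p+a*(q-p);xy=(c+k[:,None]*nn).astype(np.float32)
        v=np.stack([cv2.remap(g[...,i].astype(np.float32),xy[:,0:1],xy[:,1:2],cv2.INTER_LINEAR)[:,0] for i in range(3)],1)
        d=np.linalg.norm(v[2:]-v[:-2],axis=1)
        if d.max()>25: out.append(c+k[1+d.argmax()]*nn)
    out=np.array(out,np.float32);vx,vy,x,y=cv2.fitLine(out,cv2.DIST_HUBER,0,.01,.01).ravel()
    r=np.abs((out-[x,y])@np.array([-vy,vx]));out=out[r<1.5];vx,vy,x,y=cv2.fitLine(out,cv2.DIST_HUBER,0,.01,.01).ravel()
    return out,np.array([x,y]),np.array([vx,vy]),len(out)
def inter(a,b):
    M=np.array([a[2],-b[2]]).T;s=np.linalg.solve(M,b[1]-a[1]);return a[1]+s[0]*a[2]
E
python3 - <<'E'
from edge import *
d=cam("wrist");im=d["image"]
far=bound(im,(158,60),(341,61.5),5)
lef=bound(im,(157.3,61),(166,190),5); rig=bound(im,(341.7,62),(333,190),5)
print(far[3],lef[3],rig[3])
A,B=inter(far,lef),inter(far,rig);print("corners",A,B)
a,b=atz(d,A,.058),atz(d,B,.058);print(a,b,"width",np.linalg.norm(a-b),"yaw",np.degrees(np.arctan2(*(a-b)[[1,0]]))-90)
for e in(lef,rig):
    u,v=atz(d,e[0][0],.058),atz(d,e[0][-1],.058);w=v-u;print("side yaw",np.degrees(np.arctan2(w[1],w[0]))%180)
th=np.arctan2(*(a-b)[[1,0]])-np.pi/2;m=(a+b)/2;c=m[:2]-.11*np.array([np.cos(th),np.sin(th)]);print("case",c,np.degrees(th))
go((c[0]+.019*np.sin(th)-.012*np.cos(th),c[1]-.019*np.cos(th)-.012*np.sin(th),.0143),np.degrees(th)-90)
for l in("lid","lid_far","lid_tongue"): print(l,[(s,p,atz(d,p,0)) for s,p in pts(l,"wrist")])
E
```

```text
33 40 40
corners [155.6912  58.981 ] [341.3509  60.5028]
[0.6463 0.0738 0.058 ] [ 0.6736 -0.0942  0.058 ] width 0.17026539317590011 yaw 9.208755253519442
side yaw 9.608083664995746
side yaw 9.286191986246962
case [ 0.5514 -0.0278] 9.208755253519444
tool yaw y -80.40695742015245 tilt z [ 0.0001  0.     -1.    ] pos [ 0.5483 -0.0423  0.1978] clock 11.4667
shares xyz [-0.3359  0.2595  9.1727] turn z shares 0.09607183158202659
lid [(0.75, array([448.7168, 218.8032]), array([ 0.5258, -0.2852,  0.    ]))]
lid_far [(0.64, array([460.288, 144.192]), array([ 0.6182, -0.2671,  0.    ]))]
lid_tongue [(0.81, array([428.1856, 286.6944]), array([ 0.4271, -0.2907,  0.    ]))]
```

```bash
python3 -m handwheel '[[-0.33,0.26,0,0,0,0.08],[0,0,1,0,0,0],[0,0,1,0,0,0],[0,0,1,0,0,0],[0,0,1,0,0,0],[0,0,1,0,0,0],[0,0,1,0,0,0]]' >/dev/null; python3 -m handwheel '[[0,0,1,0,0,0],[0,0,1,0,0,0],[0,0,0.6,0,0,0],[0,0,0.35,0,0,0],[0,0,0.15,0,0,0],[0,0,0,0,0,0],[0,0,0,0,0,0]]'
```

```text
clock: 12.78
position: [0.5431, -0.0487, 0.0164]
ee_rot: [3.131, 0.254, 0.001]
force: [-0.5, 0.7, -0.9]
width: 0.279
gripper_force: 30.0
```

```bash
python3 -m handwheel '[[0,0,0.12,0,0,0],[0,0,0,0,0,0]]'; python3 -m handwheel '[[0,0,0,0,0,0],[0,0,0,0,0,0],[0,0,0,0,0,0],[0,0,0,0,0,0]]' 0.43;  python3 -m handwheel '[[0,0,-0.5,0,0,0],[0,0,-1,0,0,0],[0,0,-1,0,0,0],[0,0,-1,0,0,0],[0,0,-1,0,0,0],[0,0,-1,0,0,0],[0,0,-1,0,0,0],[0,0,-1,0,0,0]]' - ; python3 -m handwheel '[[0,0,-1,0,0,0],[0,0,-1,0,0,0],[0,0,-1,0,0,0],[0,0,0,0,0,0]]' 1
python3 - <<'E'
from edge import *
d=cam("wrist");save(d,"f.png",None,1.5)
go((.5514,-.0278,.2),9.35-90)
for l in("lid","lid_far","lid_tongue","gouge_mid"): print(l,[(s,p,atz(d,p,0)) for s,p in pts(l,"wrist")])
E
```

```text
clock: 12.95
position: [0.5431, -0.0485, 0.0138]
ee_rot: [3.131, 0.254, 0.002]
force: [0.3, 0.6, -1.5]
width: 0.276
gripper_force: 30.0
clock: 13.28
position: [0.5428, -0.0485, 0.0136]
ee_rot: [3.131, 0.254, 0.001]
force: [-0.2, 0.0, 1.4]
width: 0.425
gripper_force: 0.0
clock: 13.95
position: [0.5425, -0.0486, 0.1652]
ee_rot: [3.131, 0.254, 0.001]
force: [0.1, 0.9, -0.2]
width: 0.432
gripper_force: 0.0
clock: 14.28
position: [0.5445, -0.0489, 0.2279]
ee_rot: [3.131, 0.253, 0.01]
force: [0.4, -0.5, 0.4]
width: 0.668
gripper_force: 0.0
tool yaw y -80.74037177623768 tilt z [ 0.0045  0.0003 -1.    ] pos [ 0.5438 -0.0487  0.226 ] clock 14.3333
shares xyz [ 0.5398 -0.9716  1.3008] turn z shares -0.022592944059418585
lid [(0.87, array([429.8752, 209.2032]), array([ 0.523 , -0.2832,  0.    ])), (0.64, array([242.688 ,  75.6096]), array([ 0.6505, -0.0074,  0.    ]))]
lid_far [(0.87, array([441.8048, 135.3984]), array([ 0.6209, -0.2676,  0.    ]))]
lid_tongue []
gouge_mid [(0.61, array([261.2224, 156.5952]), array([ 0.5571, -0.0453,  0.    ])), (0.45, array([241.2032,  45.6192]), array([ 0.683 , -0.0009,  0.    ]))]
```

View pics/f.png

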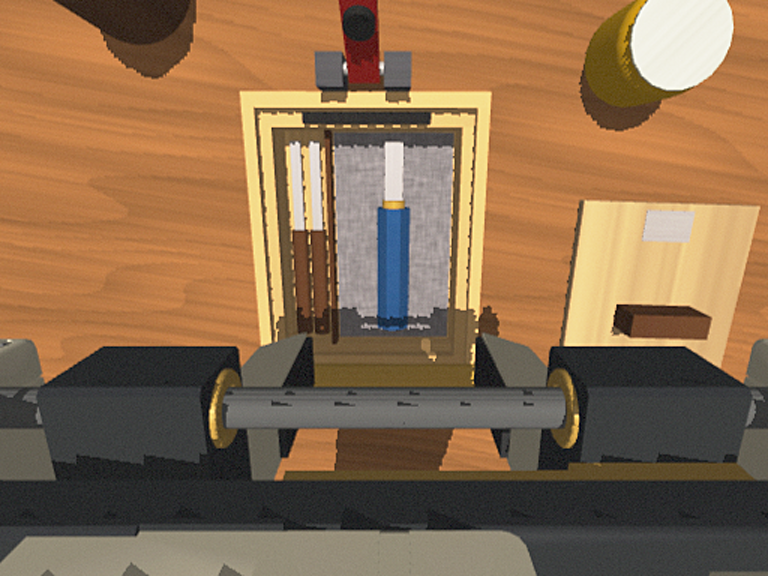

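The gouge lies flat in the bay (wrist 262,170), clear of all the walls. Next is the plywood lid. I'll turn 90° so the fingers close across its handle bar along lid x, then hover above it.

```bash
python3 -m handwheel '[[-0.24,0.96,0,0,0,0],[-0.24,0.96,0,0,0,0],[-0.24,0.96,0,0,0,0],[-0.24,0.96,0,0,0,0],[-0.24,0.96,0,0,0,0],[-0.24,0.96,0,0,0,0]]' 1 >/dev/null;python3 -m handwheel '[[-0.24,0.96,0,0,0,0],[-0.24,0.96,0,0,0,0],[-0.24,0.96,0,0,0,0],[-0.24,0.96,0,0,0,0],[-0.24,0.96,0,0,0,0],[-0.24,0.96,0,0,0,0]]' >/dev/null
python3 -m handwheel '[[0,0,0,0,0,-1],[0,0,0,0,0,-1],[0,0,0,0,0,-1],[0,0,0,0,0,-1],[0,0,0,0,0,-1],[0,0,0,0,0,-1],[0,0,0,0,0,-1],[0,0,0,0,0,-1]]' >/dev/null;python3 -m handwheel '[[0,0,0,0,0,-1],[0,0,0,0,0,-1],[0,0,0,0,0,-1],[0,0,0,0,0,-1],[0,0,0,0,0,-1],[0,0,0,0,0,-1],[0,0,0,0,0,-1],[0,0,0,0,0,-1]]' >/dev/null;python3 -m handwheel '[[0,0,0,0,0,-1],[0,0,0,0,0,-1],[0,0,0,0,0,-1],[0,0,0,0,0,-1],[0,0,0,0,0,-1],[0,0,0,0,0,-1],[0,0,0,0,0,-0.5],[0,0,0,0,0,0]]'
python3 - <<'E'
from edge import *
d=cam("wrist");save(d,"g.png",None,1.5)
for l in("lid","lid_far","lid_tongue"): print(l,[(s,p,atz(d,p,0)) for s,p in pts(l,"wrist")])
go((.524,-.287,.2),9.35)
E
```

```text
clock: 17.53
position: [0.5223, -0.285, 0.2222]
ee_rot: [-2.031, -2.394, 0.001]
force: [-1.0, 0.6, 0.3]
width: 0.999
gripper_force: 0.0
lid [(0.86, array([ 29.5936, 183.0144]), array([ 0.2264, -0.3572,  0.    ]))]
lid_far [(0.91, array([336.384 , 161.5104]), array([ 0.6159, -0.2638,  0.    ]))]
lid_tongue [(0.88, array([183.9104, 159.7824]), array([ 0.4229, -0.2935,  0.    ]))]
tool yaw y 9.200880913387843 tilt z [-0.0008  0.0003 -1.    ] pos [ 0.5227 -0.2851  0.2229] clock 17.7333
shares xyz [-0.1066  0.0492  1.1434] turn z shares -0.03727977165303997
```

View pics/g.png

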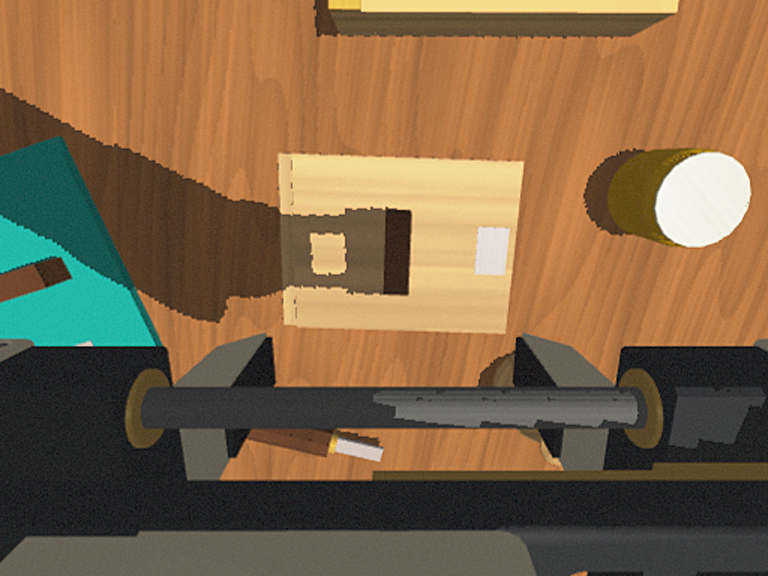

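Wrist view: lid plate corners at about (186,103), (349,107), (337,221) and (191,217), tongue at left, wear plate right, handle bar at (265,168). I'll compute its pose and the clearance to the tin and finial.

```bash
python3 - <<'E'
from edge import *
d=cam("wrist");im=d["image"]
T=bound(im,(200,103.3),(346,107),5);F=bound(im,(348.5,108),(337,220),5);B=bound(im,(195,217),(335,221),5)
a,b=inter(T,F),inter(B,F);print(T[3],F[3],B[3],a,b)
A,Bq=atz(d,a,.01),atz(d,b,.01);w=A-Bq;print("far width",np.linalg.norm(w),"yaw",np.degrees(np.arctan2(w[1],w[0]))-90)
for e in(T,B):
    o=e[0][e[0][:,0].argsort()];v=atz(d,o[-1],.01)-atz(d,o[0],.01);print("yaw",np.degrees(np.arctan2(v[1],v[0])))
o=T[0][T[0][:,0].argsort()];v=atz(d,o[-1],.01)-atz(d,o[0],.01);th=np.arctan2(v[1],v[0])
c=(A+Bq)[:2]/2-.098*np.array([np.cos(th),np.sin(th)]);print("lid",c,np.degrees(th))
# handle top
k=bound(im,(273.5,140),(272.5,196),4);print("handle right edge at z.04:",k[3],atz(d,k[1],.04), "tool frame")
hm=(im.astype(int).sum(2)<130)[138:198,250:280];ys,xs=np.nonzero(hm);print("bar dark px",xs.min()+250,xs.max()+250,ys.min()+138,ys.max()+138)
u=atz(d,(265.5,168),.04);print("bar",u)
sc,sd=cam("scene"),cam("side")
for l,z in(("finial",0),("wax_tin",0),("spare_gouge",0)):
    for n,dd in(("scene",sc),("side",sd),("wrist",d)): print(l,n,[(s,atz(dd,p,z)[:2]) for s,p in pts(l,n)][:2])
go((c[0],c[1],.014),np.degrees(th))
E
```

```text
40 40 40 [348.2368 107.0088] [336.0952 221.5918]
far width 0.14609890698558742 yaw 7.443014735330024
yaw 7.422635999101472
yaw 7.251084710610464
lid [ 0.5253 -0.2818] 7.422635999101472
handle right edge at z.04: 40 [ 0.5347 -0.2789  0.04  ] tool frame
bar dark px 255 272 140 195
bar [ 0.5266 -0.2794  0.04  ]
finial scene [(0.6, array([ 0.6643, -0.3806]))]
finial side [(0.87, array([ 0.6606, -0.3974]))]
finial wrist [(0.77, array([ 0.6698, -0.3848]))]
wax_tin scene [(0.55, array([ 0.7317, -0.1874]))]
wax_tin side [(0.77, array([ 0.7157, -0.2127])), (0.36, array([ 0.5377, -0.0229]))]
wax_tin wrist [(0.67, array([ 0.7199, -0.2053]))]
spare_gouge scene [(0.6, array([ 0.465 , -0.4836]))]
spare_gouge side [(0.72, array([ 0.4535, -0.4617]))]
spare_gouge wrist [(0.82, array([ 0.4707, -0.4738]))]
tool yaw y 9.272424842690974 tilt z [ 0.0001 -0.     -1.    ] pos [ 0.5229 -0.2851  0.2234] clock 18.3333
shares xyz [ 0.1488  0.1421 10.4679] turn z shares 0.46244721089737695
```

```bash
python3 -m handwheel '[[0.15,0.14,0,0,0,0.46],[0,0,1,0,0,0],[0,0,1,0,0,0],[0,0,1,0,0,0],[0,0,1,0,0,0],[0,0,1,0,0,0],[0,0,1,0,0,0],[0,0,1,0,0,0]]' 1 60 >/dev/null; python3 -m handwheel '[[0,0,1,0,0,0],[0,0,1,0,0,0],[0,0,0.8,0,0,0],[0,0,0.45,0,0,0],[0,0,0.2,0,0,0],[0,0,0,0,0,0],[0,0,0,0,0,0]]' 0.6; python3 -m handwheel '[[0,0,0,0,0,0],[0,0,0,0,0,0],[0,0,0,0,0,0],[0,0,0,0,0,0],[0,0,0,0,0,0],[0,0,0,0,0,0],[0,0,0,0,0,0],[0,0,0,0,0,0]]' 0 60
```

```text
clock: 19.58
position: [0.5257, -0.282, 0.015]
ee_rot: [2.072, 2.36, 0.0]
force: [0.5, -0.2, -0.4]
width: 0.604
gripper_force: 0.0
clock: 20.25
position: [0.525, -0.2818, 0.0145]
ee_rot: [-2.073, -2.36, 0.0]
force: [-1.5, 1.0, 4.9]
width: 0.217
gripper_force: 60.0
```

```bash
python3 -m handwheel '[[0,0,-0.4,0,0,0],[0,0,-0.7,0,0,0],[0,0,-1,0,0,0],[0,0,-1,0,0,0],[0,0,-1,0,0,0],[0,0,-1,0,0,0],[0,0,-1,0,0,0],[0,0,-0.7,0,0,0]]'; python3 -m handwheel '[[0.96,0.27,0,0,0,0],[0.96,0.27,0,0,0,0],[0.96,0.27,0,0,0,0],[0.96,0.27,0,0,0,0],[0.96,0.27,0,0,0,0],[0.96,0.27,0,0,0,0],[0.96,0.27,0,0,0,0]]' >/dev/null; python3 -m handwheel '[[0.96,0.27,0,0,0,0],[0.96,0.27,0,0,0,0],[0.96,0.27,0,0,0,0],[0.96,0.27,0,0,0,0],[0.96,0.27,0,0,0,0],[0.6,0.2,0,0,0,0],[0,0,0,0,0,-0.48],[0,0,0,0,0,0]]'
python3 - <<'E'
from edge import *
d=cam("wrist");save(d,"h.png",None,1.5)
go((.5623,-.026,.15),9.35)
E
```

```text
clock: 20.92
position: [0.5256, -0.2818, 0.1524]
ee_rot: [2.072, 2.36, 0.001]
force: [0.2, -0.0, -3.7]
width: 0.217
gripper_force: 60.0
clock: 22.17
position: [0.562, -0.0315, 0.1503]
ee_rot: [-2.029, -2.398, 0.0]
force: [-0.1, -0.6, -3.0]
width: 0.214
gripper_force: 60.0
tool yaw y 9.360432248543985 tilt z [-0.0003 -0.0003 -1.    ] pos [ 0.5619 -0.0326  0.1503] clock 22.2167
shares xyz [0.3207 0.0709 0.0164] turn z shares 0.0026080621359980682
```

View pics/h.png

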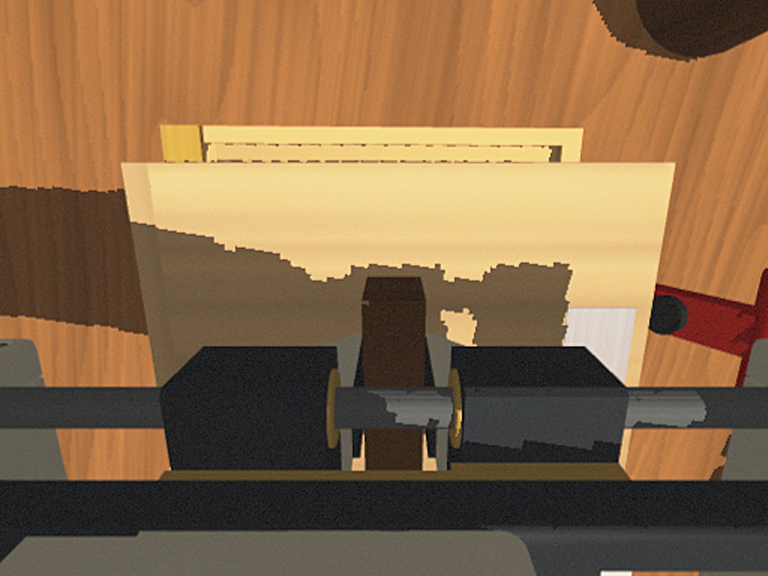

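Wrist view: lid squarely held, its +y edge at row 109 and corners at (81,109) and (450,109). The case's +y wall shows behind at rows 84-107, far corner (389,85). I'll measure both.

```bash
python3 - <<'E'
from edge import *
d=cam("wrist");im=d["image"];s,M=tool()
Y=bound(im,(140,83.8),(385,85.3),3);Fa=bound(im,(389,87),(387.5,105),3);Li=bound(im,(107,85),(108.5,106),3)
a,b=inter(Y,Fa),inter(Y,Li);print(Y[3],Fa[3],Li[3],a,b)
A=atz(d,a,.058);Bz=atz(d,b,.063);v=A-Bz;print("case len",np.linalg.norm(v[:2]))
o=Y[0][Y[0][:,0].argsort()];o=o[o[:,0]>150];v=atz(d,o[-1],.058)-atz(d,o[0],.058);th=np.arctan2(v[1],v[0])
e=np.array([np.cos(th),np.sin(th)]);n=np.array([-e[1],e[0]])
c1=A[:2]-.11*e-.085*n;c2=Bz[:2]+.11*e-.085*n;print("case",c1,c2,np.degrees(th))
zt=s["position"][2]-.0145+.01
T=bound(im,(105,108.7),(446,108.7),3);F=bound(im,(449.5,112),(421,290),4);N=bound(im,(81.5,112),(103,240),4)
f=atz(d,inter(T,F),zt);w=atz(d,inter(T,N),zt-.005);print(T[3],F[3],N[3],"lid len",np.linalg.norm((f-w)[:2]),"rows",inter(T,F),inter(T,N))
q=(f-s["position"]);print("lid far+y corner in tool frame (want y .098 x .073)",M.T@q, "tongue corner",M.T@(w-s["position"]))
o=T[0][T[0][:,0].argsort()];v=atz(d,o[-1],zt)-atz(d,o[0],zt);print("lid yaw",np.degrees(np.arctan2(v[1],v[0])))
E
```

```text
40 40 40 [388.4042  82.7374] [106.0682  82.4565]
case len 0.21947151942347307
case [ 0.5511 -0.0275] [ 0.5517 -0.0279] 9.326197100036769
30 34 14 lid len 0.19592303917293374 rows [449.9866 108.084 ] [ 79.9714 108.2034]
lid far+y corner in tool frame (want y .098 x .073) [0.0739 0.0989 0.0044] tongue corner [ 0.0734 -0.097   0.0095]
lid yaw 9.497394899200286
```

```bash
python3 -m handwheel '[[0.3,0.02,0,0,0,0],[0,0,0,-1,0,0],[0,0,0,-1,0,0],[0,-0.14,0.99,0,0,0],[0,-0.14,0.99,0,0,0],[0,-0.14,0.99,0,0,0],[0,-0.05,0.35,0,0,0],[0,0,0,0,0,0]]'
cat > st.py <<'E'
from edge import *
def st():
    s,M=tool();C=np.array([.5514,-.0277]);t=np.radians(9.33);e=np.array([np.cos(t),np.sin(t)]);n=np.array([-e[1],e[0]])
    yv=M[:,1];phi=np.arcsin(yv[2]);x,y=(s["position"][:2]-C)@e,(s["position"][:2]-C)@n;z=s["position"][2]
    tipx=x+.001-.098*np.cos(phi)+.0145*np.sin(phi);tipz=z-.098*np.sin(phi)-.0145*np.cos(phi)
    f=s["force"];print("t %.2f tcp case mm"%s["clock"],np.array([x,y,z])*1e3,"phi %.2f roll %.2f"%(np.degrees(phi),np.degrees(np.arcsin(M[2,0]))),"yaw",np.degrees(np.arctan2(yv[1],yv[0])),"tip x,z",tipx*1e3,tipz*1e3,"F case",f[:2]@e,f[:2]@n,f[2],"trq",s["ft_torque"])
if __name__=="__main__":
    np.set_printoptions(precision=2,suppress=True);st()
E
python3 st.py
```

```text
clock: 22.93
position: [0.5599, -0.0267, 0.0816]
ee_rot: [1.975, 2.324, 0.159]
force: [-0.3, -0.5, -2.6]
width: 0.216
gripper_force: 60.0
t 22.93 tcp case mm [ 8.53 -0.44 81.6 ] phi 7.79 roll 0.03 yaw 9.292955843070205 tip x,z -85.59876068272229 53.960756445239326 F case -0.3645647564622086 -0.4215099297674745 -2.6261260937021174 trq [-0.05  0.29  0.04]
```

```bash
python3 -m handwheel '[[0,-0.02,0.17,0,0,0],[0,0,0,0,0,0]]' >/dev/null; python3 st.py; python3 -m handwheel '[[0,-0.17,-0.02,0,0,0],[0,-0.17,-0.025,0,0,0],[0,-0.17,-0.025,0,0,0],[0,0,0,0,0,0]]' >/dev/null; python3 st.py
```

```text
t 23.10 tcp case mm [10.75 -0.66 80.54] phi 8.06 roll -0.01 yaw 9.325255171552348 tip x,z -83.24793282536635 52.438882328001455 F case -1.8424939749498919 -0.004669277597433251 -1.2966054696667069 trq [-0.07  0.35 -0.07]
t 23.43 tcp case mm [-1.05 -0.55 80.09] phi 7.98 roll -0.00 yaw 9.337109316290771 tip x,z -95.088234516453 52.123870202813116 F case -1.3980459416951854 0.5882528310692019 -2.816939011000843 trq [-0.02  0.27 -0.01]
```

```bash
python3 -m handwheel '[[0,-0.02,0.13,0,0,0],[0,0,0,0,0,0],[0,0,0,0,0,0]]' >/dev/null; python3 st.py; python3 -m handwheel '[[0,-0.15,-0.02,0,0,0],[0,0,0,0,0,0],[0,0,0,0,0,0]]' >/dev/null; python3 st.py
```

```text
t 23.68 tcp case mm [-0.15 -0.43 77.05] phi 7.99 roll 0.00 yaw 9.353289834264569 tip x,z -94.18388981530362 49.063838566033205 F case -0.026022972583121945 -0.5198460778897491 -3.799097457603539 trq [-0.07  0.26 -0.01]
t 23.93 tcp case mm [-3.43 -0.48 77.11] phi 7.99 roll -0.00 yaw 9.351862271339485 tip x,z -97.46715136142338 49.137187773753716 F case -0.30228582825874273 -0.3126038326104896 -2.8859408047351014 trq [-0.05  0.26 -0.  ]
```

```bash
python3 -m handwheel '[[0,0.02,0.17,0.5,0,0],[0,0,0,0,0,0],[0,0.02,0.17,0.5,0,0],[0,0,0,0,0,0],[0,0,0,0,0,0]]' >/dev/null; python3 st.py; python3 -m handwheel '[[0,0.02,0.17,0.5,0,0],[0,0,0,0,0,0],[0,0,0,0,0,0]]' >/dev/null; python3 st.py
```

```text
t 24.35 tcp case mm [-1.1  -0.33 70.44] phi 4.08 roll 0.00 yaw 9.370840374560334 tip x,z -96.82472383450231 49.000879673351236 F case 0.3182621882433318 -0.9945953464608277 -3.5732654894144122 trq [-0.02  0.11 -0.01]
t 24.60 tcp case mm [-0.73 -0.35 67.11] phi 2.09 roll 0.00 yaw 9.36572219979421 tip x,z -97.13635136451683 49.05068390847889 F case -0.02634574715253868 -0.2349363908707932 -3.196613812284283 trq [0.02 0.07 0.01]
```

```bash
python3 -m handwheel '[[0,-0.01,0.11,0.2,0,0],[0,0,0,0,0,0],[0,0,0,0,0,0]]' >/dev/null; python3 st.py; python3 - <<'E'
from st import *
np.set_printoptions(precision=2,suppress=True)
d=cam("side");save(d,"i.png",(180,110,310,215),6)
E
```

```text
t 24.85 tcp case mm [-1.1  -0.46 64.92] phi 1.22 roll 0.00 yaw 9.354806645783006 tip x,z -97.76516479847844 48.34033056123921 F case 0.6337250349959642 -0.6316700768812703 -3.854904694290765 trq [-0.03  0.05  0.01]
```

View pics/i.png

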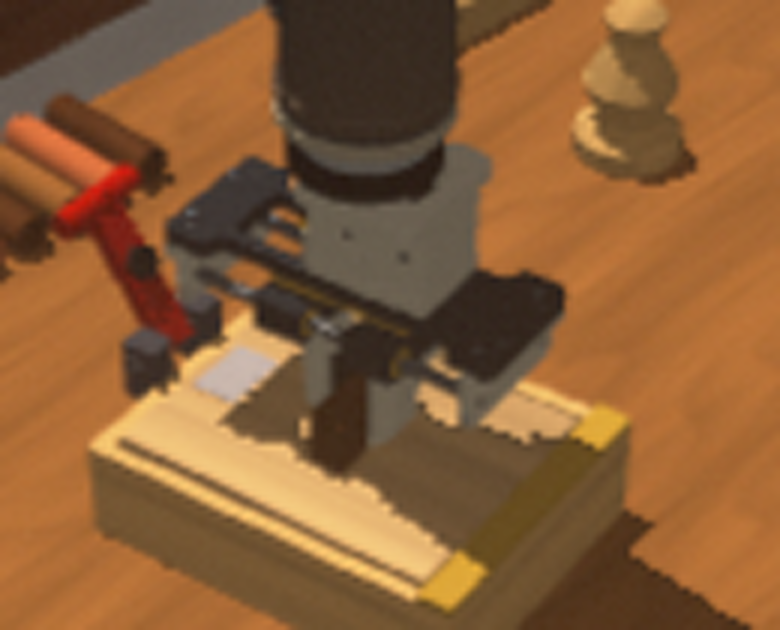

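The lid lies in its recess with its near end under the brass lip at (520,520), so I release it and retreat up. Then I turn so the fingers straddle the clamp's cross bar end to end, and measure the clamp and mallet.

```bash
python3 -m handwheel '[[0,0,0.02,0,0,0],[0,0,0,0,0,0],[0,0,0,0,0,0],[0,0,0,0,0,0],[0,0,0,0,0,0],[0,0,0,0,0,0],[0,0,0,0,0,0],[0,0,0,0,0,0]]' 0.65 | tail -4; python3 -m handwheel '[[0,0,-0.5,0,0,0],[0,0,-1,0,0,0],[0,0,-1,0,0,0],[0,0,-1,0,0,0],[0,0,-1,0,0,0],[0,0,-1,0,0,0],[0,0,-1,0,0,0],[0,0,-1,0,0,0]]' >/dev/null; python3 -m handwheel '[[0,0,-1,0.3,0,0],[0,0,-1,0,0,0],[0,0,-0.6,0,0,0],[0,0,0,0,0,1],[0,0,0,0,0,1],[0,0,0,0,0,1],[0,0,0,0,0,1],[0,0,0,0,0,1]]' 1 >/dev/null
python3 -m handwheel '[[0,0,0,0,0,1],[0,0,0,0,0,1],[0,0,0,0,0,1],[0,0,0,0,0,1],[0,0,0,0,0,1],[0,0,0,0,0,1],[0,0,0,0,0,1],[0,0,0,0,0,1]]' >/dev/null; python3 -m handwheel '[[0,0,0,0,0,1],[0,0,0,0,0,1],[0,0,0,0,0,1],[0,0,0,0,0,1],[0,0,0,0,0,1],[0,0,0,0,0,1],[0,0,0,0,0,1],[0,0,0,0,0,1]]' >/dev/null;python3 -m handwheel '[[0,0,0,0,0,1],[0,0,0,0,0,0.5],[0,0,0,0,0,0]]'; python3 st.py
python3 - <<'E'
from st import *
np.set_printoptions(precision=4,suppress=True)
D={n:cam(n) for n in("scene","side","wrist")}
C=np.array([.5514,-.0277]);t=np.radians(9.33);e=np.array([np.cos(t),np.sin(t)]);n=np.array([-e[1],e[0]])
cc=lambda X:np.array([(X[:2]-C)@e,(X[:2]-C)@n,*X[2:]])
P={}
for l in("clamp_grip","clamp_hinge","lid_tongue","lid_far","lid","mallet"):
    P[l]={k:pts(l,k)[:3] for k in D};print(l,{k:[(s,p.round(0)) for s,p in v] for k,v in P[l].items()})
o=[(D[k],v[0][1]) for k,v in P["clamp_grip"].items() if v and v[0][0]>.4]
if len(o)>1: X,r=tri(o);print("grip",X,cc(X),r)
for k in D: 
    for s,p in P["mallet"][k][:1]: print("mallet",s,cc(atz(D[k],p,0)))
# red blob of the cross bar intersecting case y=0 plane
save(D["wrist"],"j.png",None,1.5)
E
```

```text
ee_rot: [2.024, 2.385, 0.025]
force: [0.7, -0.8, 0.1]
width: 0.649
gripper_force: 0.0
clock: 28.48
position: [0.5467, -0.0288, 0.2672]
ee_rot: [-3.131, -0.254, -0.001]
force: [-1.2, -0.8, 0.4]
width: 1.005
gripper_force: 0.0
t 28.48 tcp case mm [ -4.79  -0.32 267.22] phi -0.01 roll 0.02 yaw -80.73535418789713 tip x,z -101.79593543834505 252.73851473037644 F case -1.3476176126299588 -0.6081518508055889 0.42107481999613494 trq [0.04 0.12 0.01]
clamp_grip {'scene': [(0.68, array([180., 212.])), (0.23, array([195., 221.]))], 'side': [(0.75, array([196., 143.]))], 'wrist': []}
clamp_hinge {'scene': [(0.61, array([195., 217.])), (0.47, array([182., 117.])), (0.18, array([144., 150.]))], 'side': [(0.56, array([208., 163.]))], 'wrist': [(0.67, array([261.,  59.]))]}
lid_tongue {'scene': [(0.95, array([246., 180.])), (0.79, array([272., 116.])), (0.29, array([200., 217.]))], 'side': [(0.77, array([383., 214.]))], 'wrist': [(0.79, array([257., 233.]))]}
lid_far {'scene': [(0.91, array([230., 102.])), (0.77, array([204., 211.])), (0.57, array([185., 119.]))], 'side': [(0.91, array([388., 176.])), (0.88, array([217., 172.]))], 'wrist': [(0.67, array([260.,  84.]))]}
lid {'scene': [(0.83, array([251., 111.])), (0.7, array([228., 198.]))], 'side': [(0.92, array([240., 184.])), (0.61, array([113., 241.])), (0.6, array([387., 190.]))], 'wrist': [(0.97, array([265., 160.]))]}
mallet {'scene': [(0.67, array([216., 281.]))], 'side': [(0.6, array([284., 133.])), (0.57, array([158., 201.])), (0.44, array([239., 150.]))], 'wrist': [(0.78, array([124.,   5.]))]}
grip [0.7064 0.0022 0.1462] [0.1578 0.0044 0.1462] [np.float64(0.00027772981249935675), np.float64(0.00027772981249954827)]
mallet 0.67 [0.1873 0.1736 0.    ]
mallet 0.6 [ 0.0586 -0.3825  0.    ]
mallet 0.78 [0.1905 0.1738 0.    ]
```

View pics/j.png

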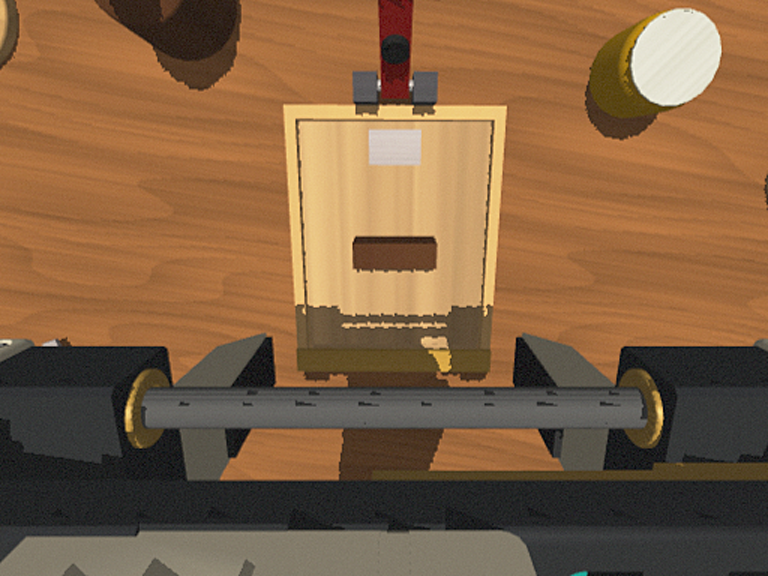

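The lid is in its recess all round (wrist 264,165), with the lip over its near end, and the clamp leans back above it. I'm moving toward the clamp and measuring the bar on its hinge arc.

```bash
python3 -m handwheel '[[1,0,0,0,0,0],[1,0,0,0,0,0],[1,0,0,0,0,0],[1,0,0,0,0,0],[1,0,0,0,0,0],[0.7,0,0,0,0,0],[0,0,0,0,0,0]]' >/dev/null
cat > bar.py <<'E'
from st import *
np.set_printoptions(precision=1,suppress=True)
C=np.array([.5514,-.0277]);t=np.radians(9.33);e=np.array([np.cos(t),np.sin(t)]);n=np.array([-e[1],e[0]])
w=lambda q:np.array([*(C+q[0]*e+q[1]*n),q[2]])
def bar(names=("wrist","scene","side")):
    for k in names:
        d=cam(k);h=cv2.cvtColor(d["image"],cv2.COLOR_RGB2HSV)
        m=(((h[...,0]<6)|(h[...,0]>172))&(h[...,1]>170)&(h[...,2]>60)).astype('uint8')
        u0=proj(d,w((.122,0,.09)))
        nl,l,s,c=cv2.connectedComponentsWithStats(m,connectivity=8)
        r=[i for i in range(1,nl) if s[i,4]>25 and np.linalg.norm(c[i]-u0)<90]
        if not r: print(k,"none");continue
        m=np.isin(l,r)
        best=None
        for th in np.arange(0,2.31,.01):   # render: arm + bar, IoU
            im=np.zeros(m.shape,np.uint8);a=np.array([-np.cos(th),0,np.sin(th)]);o=np.array([.122,0,.07]);b=np.array([np.sin(th),0,np.cos(th)])
            A=np.array([proj(d,w(o+a*x+b*z+np.array([0,y,0]))) for x in(.012,.08) for y in(-.01,.01) for z in(-.006,.006)])
            B=np.array([proj(d,w(o+a*(.08+.008*np.cos(q))+b*.008*np.sin(q)+np.array([0,y,0]))) for q in np.arange(0,6.28,.5) for y in(-.028,.028)])
            for Q in(A,B): cv2.fillConvexPoly(im,cv2.convexHull(Q.astype(np.float32)).round().astype(np.int32),1)
            iou=(m&(im>0)).sum()/(m|(im>0)).sum()
            if best is None or iou>best[0]: best=(iou,th)
        th=best[1];print(k,"IoU %.2f theta %.2f px %d"%(*best,m.sum()),"grip case mm",122-80*np.cos(th),70+80*np.sin(th))
    return d
if __name__=="__main__": bar();st()
E
python3 bar.py
```

```text
wrist IoU 0.73 theta 2.13 px 1345 grip case mm 164.4409070098356 137.8142272106856
scene IoU 0.68 theta 2.09 px 135 grip case mm 161.69511301647992 139.457166675649
side IoU 0.55 theta 2.08 px 174 grip case mm 160.99856818674874 139.85063836060132
t 30.27 tcp case mm [108.7  -0.6 266.3] phi 0.01 roll -0.05 yaw -80.6583329326857 tip x,z 11.736542985211278 251.74452578187544 F case -0.4575847938333073 -0.17277602086308977 0.5064602764738731 trq [ 0.   0.1 -0.1]
```

```bash
python3 -m handwheel '[[1,0,0,0,0,0],[1,0,0,0,0,0],[0.7,-0.03,0,0,0,0],[0,0,1,0,0,0],[0,0,1,0,0,0],[0,0,1,0,0,0],[0,0,1,0,0,0],[0,0,1,0,0,0]]' >/dev/null; python3 -m handwheel '[[0,0,1,0,0,0],[0,0,0.6,0,0,0],[0,0,0.17,0,0,0],[0,0,0,0,0,0]]' >/dev/null; python3 st.py; python3 -m handwheel '[[0,0,0,0,0,0],[0,0,0,0,0,0],[0,0,0,0,0,0],[0,0,0,0,0,0],[0,0,0,0,0,0],[0,0,0,0,0,0],[0,0,0,0,0,0]]' 0.4 30; python3 st.py; python3 bar.py
```

```text
t 31.27 tcp case mm [162.58   0.22 130.72] phi -0.01 roll -0.08 yaw -80.65525320928708 tip x,z 65.58030859600667 116.22713325073106 F case 0.12936108713567815 0.05529793725020383 -0.7242167796375406 trq [-0.02  0.11  0.04]
clock: 31.85
position: [0.713, -0.002, 0.1315]
ee_rot: [3.13, 0.255, 0.001]
force: [1.4, -2.0, 0.2]
width: 0.603
gripper_force: 30.0
t 31.85 tcp case mm [163.6   -0.87 131.5 ] phi 0.07 roll 0.05 yaw -80.68809573416027 tip x,z 66.6132460936753 116.87645972586034 F case 1.0801800480626293 -2.1741338344943646 0.21911202662752194 trq [-0.26 -0.04 -0.05]
wrist IoU 0.85 theta 2.13 px 2770 grip case mm 164.4409070098356 137.8142272106856
scene none
side IoU 0.51 theta 2.03 px 153 grip case mm 157.45875325325676 141.71245929212478
t 32.00 tcp case mm [163.6  -0.8 131.5] phi 0.07 roll 0.04 yaw -80.68773916872081 tip x,z 66.58799436763398 116.8677543891734 F case 0.42828225018701205 -3.5401755897812586 2.822922828243584 trq [-0.7 -0.1 -0. ]
```

```bash
python3 -m handwheel '[[-0.36,0,-0.18,0,0,0],[-0.36,0,-0.17,0,0,0],[0,0,0,0,0,0]]' - 40; python3 st.py; python3 -m handwheel '[[-0.39,0,-0.1,0,0,0],[-0.39,0,-0.1,0,0,0],[0,0,0,0,0,0]]' >/dev/null;  python3 st.py; python3 bar.py
```

```text
clock: 32.25
position: [0.6988, -0.0043, 0.1386]
ee_rot: [3.13, 0.255, 0.003]
force: [0.4, -3.9, 1.5]
width: 0.604
gripper_force: 40.0
t 32.25 tcp case mm [149.23  -0.82 138.59] phi 0.07 roll 0.12 yaw -80.68918658679061 tip x,z 52.24566561205824 123.96910652361294 F case -0.25225190997011215 -3.9128261835032143 1.469697131427398 trq [-0.89 -0.58 -0.04]
t 32.50 tcp case mm [134.05  -0.78 142.86] phi 0.07 roll 0.18 yaw -80.68405862062757 tip x,z 37.073350046594946 128.235835734731 F case 2.7334584779136177 -4.488463421464361 1.0819062289226502 trq [-0.9  -0.89 -0.02]
wrist IoU 0.87 theta 1.79 px 3175 grip case mm 139.39619365450918 148.08567375860196
scene none
side IoU 0.48 theta 1.77 px 135 grip case mm 137.83110516872873 148.41795782304365
t 32.65 tcp case mm [134.1  -0.8 142.9] phi 0.07 roll 0.12 yaw -80.68195648558195 tip x,z 37.11675262744974 128.25470035322417 F case 1.3327610267772063 -5.2792652602049985 2.9588533358776816 trq [-1.1 -0.8 -0. ]
```

```bash
python3 -m handwheel '[[-0.4,0,-0.02,0,0,0],[-0.4,0,-0.02,0,0,0],[-0.4,0,0.06,0,0,0],[-0.39,0,0.06,0,0,0],[-0.37,0,0.13,0,0,0],[-0.37,0,0.14,0,0,0],[0,0,0,0,0,0]]' >/dev/null; python3 st.py; python3 -m handwheel '[[-0.34,0,0.21,0,0,0],[-0.34,0,0.21,0,0,0],[-0.29,0,0.27,0,0,0],[-0.29,0,0.27,0,0,0],[0,0,0,0,0,0]]' >/dev/null;  python3 st.py; python3 bar.py
```

```text
t 33.23 tcp case mm [ 88.78  -0.66 138.31] phi 0.05 roll 0.39 yaw -80.672271948041 tip x,z -8.210348311155746 123.72525779959766 F case -1.4285837575040103 -4.184307629352624 18.968650434501143 trq [-0.9  -0.08 -0.  ]
t 33.65 tcp case mm [ 60.    -0.55 117.09] phi 0.01 roll -0.05 yaw -80.7027788559196 tip x,z -36.999851829045625 102.58389882082345 F case -8.64552516510298 -4.2566323261622 15.707289601017939 trq [-1.08  1.59 -0.04]
wrist IoU 0.86 theta 0.82 px 6798 grip case mm 67.42230341699093 128.49166637815168
scene IoU 0.43 theta 1.11 px 145 grip case mm 86.42707866066345 141.6558948544038
side IoU 0.20 theta 0.81 px 29 grip case mm 66.84012536386024 127.9429739496114
t 33.80 tcp case mm [ 60.   -0.5 117.1] phi 0.00 roll -0.12 yaw -80.70066433234771 tip x,z -37.021382580680175 102.5727011955429 F case -10.021451255423848 -3.6040022013080346 17.283728827502458 trq [-1.   1.7  0. ]
```

```bash
python3 -m handwheel '[[-0.2,0,0.4,0,0,0],[-0.25,0,0.4,0,0,0],[-0.15,0,0.36,0,0,0],[-0.15,0,0.36,0,0,0],[0,0,0,0,0,0]]' >/dev/null; python3 st.py; python3 bar.py; python3 -m handwheel '[[-0.1,0,0.3,0,0,0],[-0.05,0,0.3,0,0,0],[0,0,0,0,0,0]]' >/dev/null;  python3 st.py; python3 bar.py
```

```text
t 34.22 tcp case mm [42.68 -0.46 84.37] phi -0.01 roll -0.37 yaw -80.71849099839976 tip x,z -54.32638342067254 69.88872731850394 F case -8.59740123624693 -4.96347441543772 1.5138870334559593 trq [-1.27  1.36  0.02]
wrist IoU 0.80 theta 0.26 px 8475 grip case mm 44.68880174923895 90.56644415137241
scene IoU 0.42 theta 0.39 px 154 grip case mm 48.00727521141495 100.41507320985292
side none
t 34.37 tcp case mm [42.7 -0.4 84.3] phi -0.01 roll -0.41 yaw -80.71509800699206 tip x,z -54.326324495952655 69.86656199473347 F case -8.907706897223553 -5.584939675675763 3.0007401290622133 trq [-1.3  1.6 -0. ]
t 34.62 tcp case mm [39.7  -0.46 72.2 ] phi -0.01 roll -0.39 yaw -80.71678443328246 tip x,z -57.30233965054306 57.72263342511177 F case -8.009264131810719 -5.120999418275762 0.6043048499988677 trq [-1.2   1.26 -0.03]
wrist none
scene IoU 0.41 theta 0.14 px 152 grip case mm 42.782720302989034 81.16344917153891
side none
t 34.77 tcp case mm [39.7 -0.4 72.2] phi -0.01 roll -0.41 yaw -80.71381878723014 tip x,z -57.31422742255589 57.73555559319568 F case -9.128480987741193 -5.210027008901708 0.7285180207725912 trq [-1.2  1.3  0. ]
```

```bash
python3 -m handwheel '[[0.1,0,0.15,0,0,0],[0,0,0.15,0,0,0],[0,0,0,0,0,0]]' - 60 >/dev/null; python3 st.py;  python3 -m handwheel '[[0,0,0.1,0,0,0],[0,0,0.1,0,0,0],[0,0,0,0,0,0]]' >/dev/null; python3 st.py; python3 bar.py
```

```text
t 35.02 tcp case mm [39.04 -0.45 65.81] phi -0.05 roll -0.69 yaw -80.74440954432495 tip x,z -57.97158607427278 51.38618743389816 F case -16.890342713841438 -4.460717624637707 6.307666314629465 trq [-1.39  2.96 -0.01]
t 35.27 tcp case mm [38.84 -0.45 61.97] phi -0.05 roll -0.70 yaw -80.75316311181778 tip x,z -58.173011295906484 47.5557903484007 F case -17.932555584274752 -3.559622297789563 8.965336899138597 trq [-1.47  3.23 -0.03]
wrist none
scene IoU 0.39 theta 0.14 px 143 grip case mm 42.782720302989034 81.16344917153891
side none
t 35.42 tcp case mm [38.8 -0.5 62. ] phi -0.05 roll -0.70 yaw -80.75195843768535 tip x,z -58.18518152175267 47.54534634474648 F case -18.7103240358772 -4.247015793334249 7.830388647036215 trq [-1.4  3.2 -0.1]
```

```bash
python3 -m handwheel '[[0,0,0,0,0,0],[0,0,0,0,0,0],[0,0,0,0,0,0],[0,0,0,0,0,0],[0,0,0,0,0,0]]' 1 >/dev/null; python3 st.py; python3 -m handwheel '[[0,0,-0.5,0,0,0],[0,0,-1,0,0,0],[0,0,-1,0,0,0],[0,0,-1,0,0,0],[0,0,-1,0,0,0],[0,0,-1,0,0,0],[0,0,-1,0,0,0],[0,0,0,0,0,0]]' >/dev/null;  python3 bar.py; python3 - <<'E'
from st import *
save(cam("wrist"),"k.png",None,1.5)
E
```

```text
t 35.83 tcp case mm [46.    0.77 63.55] phi -0.02 roll 0.02 yaw -80.60337032736538 tip x,z -51.0105546309574 49.09037111291679 F case 0.14037727218080762 -0.4440054954752101 0.6689920097796913 trq [0.11 0.11 0.02]
wrist IoU 0.78 theta 0.11 px 2681 grip case mm 42.483512163464255 78.78226406697398
scene IoU 0.64 theta 0.14 px 217 grip case mm 42.782720302989034 81.16344917153891
side IoU 0.62 theta 0.22 px 170 grip case mm 43.92820405355155 87.45836984646954
t 36.65 tcp case mm [ 45.6   0.3 193.8] phi -0.01 roll 0.03 yaw -80.63199080719481 tip x,z -51.443781699401235 179.34888673110297 F case 0.5566001757879941 0.5860098910387864 -0.2881009826333006 trq [ 0.1  0.1 -0. ]
```

View pics/k.png

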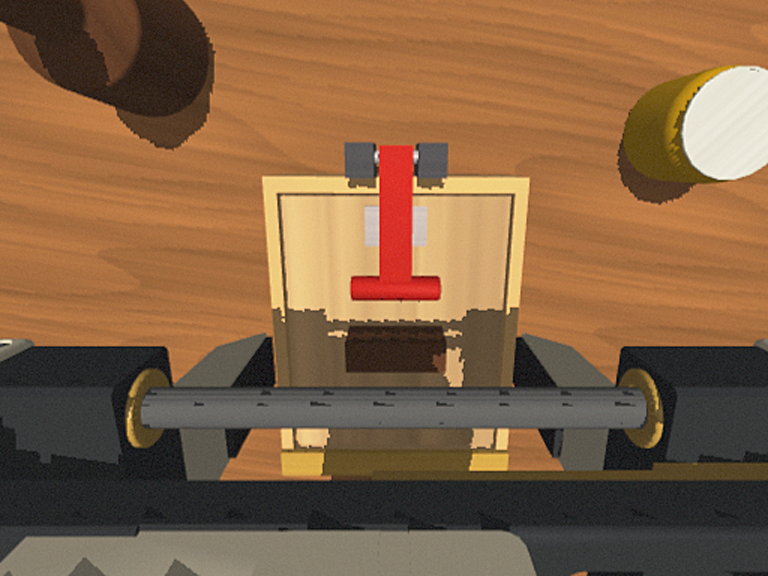

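The wrist view shows the clamp arm down over the wear plate with its bar at (264,193), theta about 0.11. It rests on the lid but isn't pressed home. I'll press on the bar from above with closed fingers.

```bash
python3 -m handwheel '[[-0.1,0,0,0,0,0],[0,0,0,0,0,0],[0,0,0,0,0,0],[0,0,0,0,0,0],[0,0,0,0,0,0],[0,0,0,0,0,0],[0,0,0,0,0,0],[0,0,0,0,0,0]]' 0 20 >/dev/null; python3 -m handwheel '[[0,0,1,0,0,0],[0,0,1,0,0,0],[0,0,1,0,0,0],[0,0,1,0,0,0],[0,0,0.8,0,0,0],[0,0,0,0,0,0],[0,0,0,0,0,0]]'; python3 st.py; python3 -m handwheel '[[0,0,0.2,0,0,0],[0,0,0.2,0,0,0],[0,0,0.1,0,0,0],[0,0,0,0,0,0]]'|tail -4; python3 st.py
```

```text
clock: 37.95
position: [0.5939, -0.0205, 0.0971]
ee_rot: [3.131, 0.256, -0.003]
force: [0.2, 0.3, 0.6]
width: 0.009
gripper_force: 0.0
t 37.95 tcp case mm [43.12  0.19 97.12] phi -0.00 roll -0.09 yaw -80.64710023786309 tip x,z -53.883671082819546 82.62764724046755 F case 0.23703457433932548 0.2517835593921726 0.6418274295622424 trq [ 0.01  0.14 -0.02]
ee_rot: [3.131, 0.256, 0.002]
force: [1.2, -0.0, 0.7]
width: 0.004
gripper_force: 0.1
t 38.28 tcp case mm [44.01  0.13 87.82] phi 0.01 roll 0.06 yaw -80.64611699244148 tip x,z -52.98874977861043 73.30875032693406 F case 1.1465909308301319 -0.19269985855988658 0.6816649429494983 trq [0.04 0.09 0.01]
```

```bash
for i in 1 ; do python3 -m handwheel '[[0,0,0.15,0,0,0],[0,0,0,0,0,0],[0,0,0,0,0,0]]' >/dev/null; python3 st.py; python3 -m handwheel '[[0,0,0.1,0,0,0],[0,0,0,0,0,0],[0,0,0,0,0,0]]' >/dev/null; python3 st.py; python3 -m handwheel '[[0,0,0.1,0,0,0],[0,0,0,0,0,0],[0,0,0,0,0,0]]' >/dev/null; python3 st.py; done
```

```text
t 38.53 tcp case mm [43.48  0.13 84.7 ] phi -0.00 roll -0.00 yaw -80.65092549377339 tip x,z -53.51634761460546 70.19819976924933 F case -1.0540586448469036 -0.7562204672632806 3.0817127052817956 trq [-0.04  0.47  0.01]
t 38.78 tcp case mm [43.23  0.16 82.54] phi -0.00 roll -0.03 yaw -80.6459450428192 tip x,z -53.77468862644299 68.04175410859494 F case -3.4088282562923076 -0.4378240858040866 3.1787689195136712 trq [-0.03  0.75  0.  ]
t 39.03 tcp case mm [43.08  0.13 80.38] phi -0.00 roll -0.05 yaw -80.65351615591415 tip x,z -53.9156874007912 65.88879933856008 F case -3.245453231152644 0.7876719737716996 3.7998816520549523 trq [-0.03  0.79 -0.  ]
```

```bash
for i in 1 ; do python3 -m handwheel '[[0,0,0.1,0,0,0],[0,0,0,0,0,0],[0,0,0,0,0,0]]' >/dev/null; python3 st.py; python3 -m handwheel '[[0,0,0.08,0,0,0],[0,0,0,0,0,0],[0,0,0,0,0,0]]' >/dev/null; python3 st.py; python3 -m handwheel '[[0,0,0.06,0,0,0],[0,0,0,0,0,0],[0,0,0,0,0,0]]' >/dev/null; python3 st.py; done; python3 bar.py
```

```text
t 39.28 tcp case mm [43.2   0.12 78.41] phi 0.00 roll -0.04 yaw -80.65219602478919 tip x,z -53.803233368185396 63.90663079608606 F case -3.4259379547310633 -0.09733769670017188 3.3641625266790314 trq [-0.06  0.8   0.03]
t 39.53 tcp case mm [43.31  0.07 77.67] phi -0.01 roll -0.01 yaw -80.65743758294708 tip x,z -53.69367472038216 63.186458153609124 F case -6.485352887761965 1.0167914225685986 13.685736689549806 trq [-0.06  1.73 -0.01]
t 39.78 tcp case mm [43.38  0.07 77.35] phi -0.02 roll 0.02 yaw -80.66077781654015 tip x,z -53.629975905877984 62.8886633276432 F case -9.588394059679846 1.3451281586858828 23.81854298786846 trq [-0.06  2.6  -0.02]
wrist IoU 0.46 theta 0.01 px 4995 grip case mm 42.00399996666678 70.79998666673333
scene IoU 0.39 theta 0.03 px 144 grip case mm 42.03599730008099 72.39964001619965
side IoU 0.16 theta 0.03 px 39 grip case mm 42.03599730008099 72.39964001619965
t 39.93 tcp case mm [43.4  0.1 77.4] phi -0.02 roll 0.02 yaw -80.65702552123958 tip x,z -53.630361559622585 62.898470614374816 F case -10.600760857870682 1.8375120877026088 23.508826825365333 trq [-0.1  2.6  0. ]
```

It has reached the hard stop at the home height. One firmer push, then I retreat and check.

```bash
python3 -m handwheel '[[0,0,0.06,0,0,0],[0,0,0,0,0,0],[0,0,0,0,0,0],[0,0,0,0,0,0]]' >/dev/null; python3 st.py; python3 -m handwheel '[[0,0,-0.3,0,0,0],[0,0,-1,0,0,0],[0,0,-1,0,0,0],[0,0,-1,0,0,0],[0,0,-1,0,0,0],[0,0,-1,0,0,0],[0,0,-1,0,0,0],[-0.5,0,-0.5,0,0,0]]' >/dev/null;python3 -m handwheel '[[-1,0,0,0,0,0],[-1,0,0,0,0,0],[-1,0,0,0,0,0],[0,0,0,0,0,0],[0,0,0,0,0,0]]' 0.3 >/dev/null; python3 bar.py; python3 - <<'E'
from bar import *
np.set_printoptions(precision=1,suppress=True)
L={"lid_tongue":(-.098,0,.048),"lid_far":(.094,0,.048),"case_lip":(-.09,0,.058),"clamp_grip":(.042,0,.07)}
a=cam("side");b=cam("scene");c=cam("wrist")
for l,q in L.items():
    for k,d in(("side",a),("scene",b),("wrist",c)):
        r=[p-proj(d,w(q)) for s,p in pts(l,k)];r=[x for x in r if np.linalg.norm(x)<20];print(l,k,r[:1])
A=cv2.resize(a["image"][135:215,185:295],(550,400),interpolation=cv2.INTER_CUBIC);B=cv2.resize(c["image"][:,90:420],(250,290))
I=np.zeros((400,800,3),np.uint8);I[:,:550]=A;I[:290,550:]=B;cv2.imwrite("pics/l.png",I[...,::-1])
E
```

```text
t 40.27 tcp case mm [43.41  0.06 77.05] phi -0.03 roll 0.04 yaw -80.66690330426442 tip x,z -53.60092631799368 62.612278508473274 F case -14.012082240060998 2.026099473444069 33.77913495125421 trq [-0.01  3.37  0.01]
wrist IoU 0.78 theta 0.00 px 2944 grip case mm 42.0 70.0
scene IoU 0.62 theta 0.03 px 212 grip case mm 42.03599730008099 72.39964001619965
side IoU 0.57 theta 0.07 px 166 grip case mm 42.19591997973764 75.59542778700262
t 41.50 tcp case mm [-25.2   0.3 210.6] phi 0.01 roll 0.07 yaw -80.62061805743377 tip x,z -122.22542797206714 196.07999216034835 F case -0.2519644113038297 0.03458233131671803 0.080591932720637 trq [0. 0. 0.]
lid_tongue side [array([-1.8, -3.8])]
lid_tongue scene [array([-1.3, -0. ])]
lid_tongue wrist [array([-2.2, -0.2])]
lid_far side [array([1.4, 0.9])]
lid_far scene [array([-1.3, -2.6])]
lid_far wrist [array([-1.7, -1.9])]
case_lip side [array([ 2.6, -0.3])]
case_lip scene [array([ 0.1, -0.4])]
case_lip wrist [array([-0.6,  0.5])]
clamp_grip side [array([-2.3, -3.1])]
clamp_grip scene [array([ 1.4, -4.4])]
clamp_grip wrist [array([-1.4, -2.2])]
```

View pics/l.png

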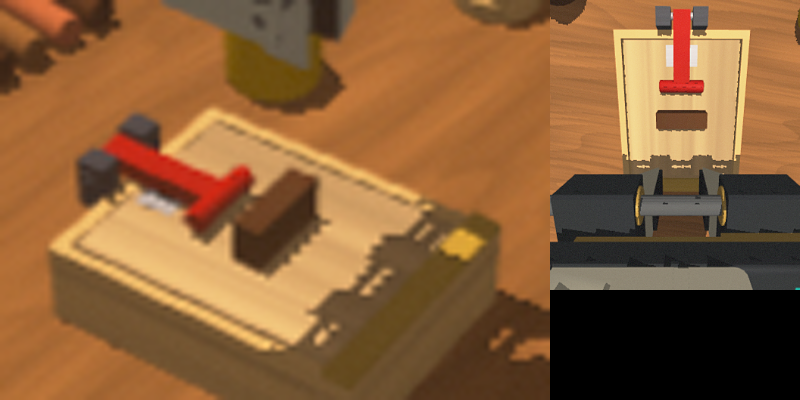

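The crop shows the lid level in its recess, lip over the near end, and the clamp flat on the wear plate. Theta is about 0.00 in the wrist view with nothing touching it.

```bash
python3 -c "
from cell import *
print(sign_off())"
```

```text
the job is handed in; nothing more can be done
None
```

I put the blue gouge flat in the empty bay and closed the lid with its tongue under the brass lip. The clamp is pressed fully down and holding by itself; I handed the job in at about 41.5 s, and no verdict came back.

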